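# Inspect a honed plane iron under a hand loupe

## Task

Lay the wide plane iron (the loose one with the square knob) flat on the floor of the empty wide compartment of the wooden tray, its cutting edge towards the focus post, set down rather than dropped, and let go of it. Then pick up the loupe by its handle and finish while still holding it steady and level, its lens centred over the middle of that cutting edge and at the height of the pointer on the focus post, resting on nothing. Leave everything else, the pointer included, where it is.

Things in the scene. Friction and masses are not known exactly. Their poses are not given: they have to be found in the camera images.
- wide_iron: Wide plane iron, steel, 0.14-0.26 kg, starts flat on the bench: blade 110 (its x) x 50 x 5 mm. Origin at centre of underside, z up. +x end: straight bevelled cutting edge (last 9 mm 2.5 mm thick); -x end: half round. On it a cap plate 76 x 44 mm (top 9 mm above the underside) and, on the origin's axis, a square knob 20 x 20 mm, sides along x and y, from 9 to 33 mm up: grip here.
- edge_mid (a point): Middle of the wide iron's cutting edge: 55 mm along the iron's +x from its origin, 2 mm above its underside.
- tray: Wooden tray, fixed, place and yaw vary. Origin on the bench under the wide compartment's centre; x towards the focus post, z up. Floor board 6 mm thick; walls 8 mm above it (tops 14 mm above the bench), 5 mm thick at the sides, 7 mm at the ends. Wide compartment 120 (x) x 60 mm, empty at the start; narrow one 120 x 47 mm centred 58.5 mm to +y, holding the narrow iron.
- slot (a point): Centre of the wide compartment's floor (6 mm above the bench), axes as the tray's.
- post_top (a point): Top of the focus post, an upright rod 8 mm thick (foot 28 mm wide, 18 mm high) beyond the tray's +x end, on a 50 mm wide tongue of the floor board: 130 mm along the tray's +x from its origin, 156 mm above the bench.
- focus_mark (a point): Tip of the pointer, a 20 x 4 x 3 mm finger on a collar (20 mm wide, 12 mm high) that slides stiffly on the post and stays put; it points towards the tray (-x), its tip 102 mm along the tray's +x from its origin. Its height, 80 to 125 mm above the bench, differs each time and marks the height for the lens.
- loupe: Loupe, 0.08-0.16 kg, starts flat on the bench, 185 mm long. Origin: underside of the wooden handle near the balance point, grip here; x along the handle to the lens, z up (square to the lens). Handle 16 mm wide (y), 18 mm high, from 62 mm behind the origin to 38 mm ahead; brass end 18 mm thick to 74 mm behind; brass lens ring 72 mm outside, 14 mm high, with a glass lens.
- lens (a point): Centre of the loupe's lens: 75 mm ahead (+x) of the loupe's origin, 9 mm above its underside.
- narrow_iron: Bystander: flat blade 104 x 36 x 5 mm without knob, lying in the narrow compartment. Origin at the centre of its underside.
- screwdriver: Bystander: screwdriver 170 mm long lying crosswise between robot and tray.
- nail_jar: Bystander: glass jar 60 mm wide, 75 mm high, far left.
- brush: Bystander: brush 200 mm long lying at the left.
- oil_bottle: Bystander: bottle 48 mm wide, 110 mm high, far right.
- offcut: Bystander: strip of wood 160 x 45 x 22 mm lying at the right.
- hone: Bystander: grey honing stone 50 x 180 x 25 mm lying beyond the tray.
Not all that is in view belongs to the job. What is meant by the wide_iron is not red, and is the larger of those in its own colour. What is shaped like the loupe but pink is not meant.

How it is judged:
On the way, in this order (a step that is already met when the one before it is completed fails the run):
1. the wide iron lies flat in the wide compartment, edge towards the post, let go (x of wide_iron in the frame of slot between -0.008 and 0.008 m and y of wide_iron in the frame of slot between -0.008 and 0.008 m and z of wide_iron in the frame of slot between -0.003 and 0.003 m and angle between wide_iron's own z axis and vertical below 0.05 rad and x of edge_mid in the frame of slot above 0.04 m and contact force between the fingers and wide_iron below 0.05 N and linear speed of wide_iron below 0.02 m/s), for 0.2 s.
2. the loupe is lifted in the fingers (height (world z) of loupe above 0.04 m and contact force between loupe and the fingers above 1 N), for 0.2 s.
At the end, for the whole second after the job is handed in: Wide iron flat on the wide compartment's floor (8 mm in x, y; 3 mm in height; tilt 0.05 rad), edge towards the post, let go; loupe held at rest in the fingers, touching nothing else, lens within 12 mm sideways of the edge's middle and 8 mm of the pointer's height, tilt under 0.10 rad (x of wide_iron in the frame of slot between -0.008 and 0.008 m and y of wide_iron in the frame of slot between -0.008 and 0.008 m and z of wide_iron in the frame of slot between -0.003 and 0.003 m and angle between wide_iron's own z axis and vertical below 0.05 rad and x of edge_mid in the frame of slot above 0.04 m and z of lens in the frame of focus_mark between -0.008 and 0.008 m and horizontal distance between lens and edge_mid below 0.012 m and angle between loupe's own z axis and vertical below 0.1 rad and contact force between loupe and the fingers above 1 N and linear speed of loupe below 0.02 m/s and angular speed of loupe below 0.15 rad/s and contact force between loupe and tray below 0.1 N and contact force between loupe and wide_iron below 0.1 N and contact force between loupe and narrow_iron below 0.1 N and contact force between the fingers and wide_iron below 0.05 N); the arm keeps its last pose, push and grip.
It fails at once if the wide iron is dropped (height (world z) of wide_iron above 0.03 m and contact force between the fingers and wide_iron below 0.02 N).
It fails at once if the pointer is shifted (distance of focus_mark from where it was at the start of the episode above 0.006 m).
It fails at once if a bystander is disturbed (distance of narrow_iron from where it was at the start of the episode above 0.012 m or distance of any of screwdriver, nail_jar, brush, oil_bottle, offcut, hone from where it was at the start of the episode above 0.03 m).
It also fails if it takes over 56 s, if anything falls off the work surface, if the arm or the gripper's body presses on something with over 40 N, if the wrist force passes 120 N, or if a joint passes its speed limit or range.

## Robot

A 6-joint arm with a two-finger parallel gripper is mounted at the origin on the work surface. World frame = base frame: x ahead of the robot, y to its left, z up, the work surface at z = 0. Lengths are in m, angles in rad, forces in N, time in s.
With the tool pointing down it reaches from about 0.275 to 0.85 m from the base axis. Payload 5.2 kg.
Tool frame: the origin (TCP) lies between the finger pads; the fingertips stand 11 mm ahead of it and the grasp point (between the pads) lies 8 mm behind it; z points along the fingers, x is the direction in which the jaws open and shut, and the axes are right-handed (so a half turn about z gives the same grasp; the last joint's range is limited). The gripper opens to 85 mm and grips with 20 to 120 N. Pads are 22 mm wide; open, the fingers measure 114 mm over their backs; the gripper's body (76 mm by 85 mm) begins 54 mm behind the grasp point. The pads swing forward as they close: fully open they stand 13 mm farther back than shut.
Start: joints at [-1.475, 0.259, 1.535, -0, 1.348, -0.203], TCP at [0.162, -0.526, 0.242] pointing down, gripper open.
Joint ranges: [-3.14, 3.14], [-0.91, 2.08], [0.19, 2.58], [-1.22, 4.36], [0.22, 2.71], [-3.12, 3.12]. Speed limits (rad/s): [2.57, 2.57, 3.14, 3.14, 3.14, 3.14].

## Interface

Orientations are given as a rotation vector (axis times angle).
In Python, from plant import manip, get_obs, cams gives the robot as it stands. Calls block until the motion is done:
- manip.move_to(position, orientation): joint-space move of the TCP to a pose.
- manip.line_to(position, rotation=None, rate=0.15, f_stop=None): straight line of the TCP; rotation=None keeps the orientation; rate is the mean speed in m/s. With f_stop (N) it stops when the force on the tool has changed by that much, and returns True; else False.
- manip.movej(angles): joint-space move.
- manip.open_gripper() and manip.grasp(force=None): open the fingers fully, or close them until they stop; force is the grip in N (None keeps the last).
- manip.sleep(seconds).
- manip.solve_ik(position, orientation): joint angles nearest the present ones, or None.
- get_obs(): the state.
- cams.get_image(name): name is "side" or "top" or "wrist"; returns (picture, depth): 480x640x3 uint8, blue, green, red; 480x640 float32, m along the optical axis (not along the pixel's ray), 0 where there is no reading.
- cams.calibration(name): a dict with "fx", "fy", "cx", "cy" (pixels), "R" (3x3) and "t" (3): a world point X has camera coordinates R X + t; the wrist camera has in their place "hand_eye" (4x4, takes a point from camera to tool coordinates, whose origin is the TCP and whose axes are the tool frame's). Camera axes: x right, y down, z forward; pixel columns grow to the right and rows downward; lengths in m; the calibration is good to about 2 mm. A picture is of the moment at which its call begins: read the wrist's pose just before it. calibration takes no time and is no camera call.
A pose or a line that the arm cannot do raises manip.IKError and nothing moves.
- manip.job_done(): hands the job in, once; it reports no verdict.
The state is a dict: "t": time; "joint_positions": joint angles; "dq": joint speeds; "effort": joint torques, N m; "tool_pos": TCP position; "ee_rot": TCP orientation; "force": force on the tool from outside, world axes, zero at the start; "torque": the same for the moment, N m; "width": finger opening in m.
Only numpy, scipy, OpenCV 4.12 (cv2) and the standard library are available. Lean on these libraries where they do the work, as an engineer would, in place of code of your own. Each camera call takes 0.05 s, during which the arm holds its last target.

## Working session

There is one attempt and no reset: what is moved stays moved. The work goes in short steps, each a Python script; the robot and the scene stay as the last script left them, time stands still between calls to the robot, and variables do not carry over. Pictures are saved under pics/ and viewed, and the job is handed in when it is done.

```bash
ls; mkdir -p pics; python3 - <<'E'
from plant import manip,get_obs,cams
import cv2,numpy as np
o=get_obs();print(o)
for n in ("side","top"):
    im,d=cams.get_image(n);cv2.imwrite(f"pics/{n}0.png",im);np.savez(f"{n}0.npz",im=im,d=d)
    print(n,cams.calibration(n),(d>0).mean())
print(cams.calibration("wrist"))
E
```

```text
pics
{'t': 0.0, 'joint_positions': array([-1.47480541e+00,  2.59373664e-01,  1.53608990e+00,  2.94118268e-05,
        1.34801252e+00, -2.02813400e-01]), 'dq': array([-9.81936960e-05,  8.33341726e-04, -5.69196053e-05,  1.73438614e-03,
       -7.72791145e-04,  4.29962215e-05]), 'effort': array([ 1.42886020e-03, -4.46028113e+01, -2.90570068e+01, -1.41117007e-04,
        1.15594102e-02, -7.79059121e-06]), 'tool_pos': array([ 0.16188263, -0.52510083,  0.24145544]), 'ee_rot': array([-2.52620094e+00,  1.86520464e+00,  1.94291704e-03]), 'force': array([ 0.45983818, -0.07617023,  0.40919799]), 'torque': array([ 0.0175493 ,  0.00399486, -0.00706451]), 'width': 0.08557035769481326}
side {'fx': 555.651534421252, 'fy': 555.651534421252, 'cx': 323.68497844194866, 'cy': 246.56150786771957, 'R': array([[-0.93717996, -0.34873807, -0.00868832],
       [-0.26663148,  0.73214676, -0.62679245],
       [ 0.22494751, -0.58510075, -0.77913781]]), 't': array([0.51000886, 0.22161858, 1.33173847])} 0.9959798177083333
top {'fx': 437.92721062083524, 'fy': 437.92721062083524, 'cx': 318.1577936735905, 'cy': 241.03696052176804, 'R': array([[-0.01886675, -0.99972683,  0.01379561],
       [-0.98794243,  0.01652011, -0.15393775],
       [ 0.1536678 , -0.01653357, -0.98798424]]), 't': array([-0.01383822,  0.56305888,  1.21858036])} 0.9961067708333333
{'fx': 380.3121676659829, 'fy': 380.3121676659829, 'cx': 325.8494107224884, 'cy': 237.96512882720012, 'hand_eye': array([[ 9.99999587e-01,  3.32633164e-04,  8.45359939e-04,
         5.01463706e-04],
       [-5.51267792e-04,  9.61829737e-01,  2.73648046e-01,
        -6.88157455e-02],
       [-7.22067912e-04, -2.73648399e-01,  9.61829523e-01,
        -1.31328253e-01],
       [ 0.00000000e+00,  0.00000000e+00,  0.00000000e+00,
         1.00000000e+00]])}
```

View pics/top0.png

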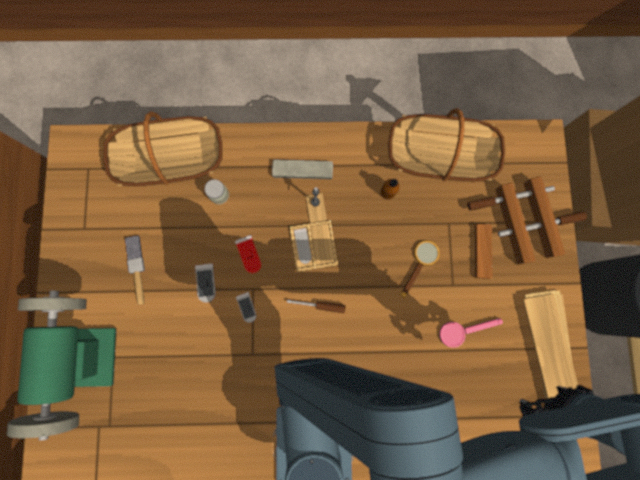

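View pics/side0.png

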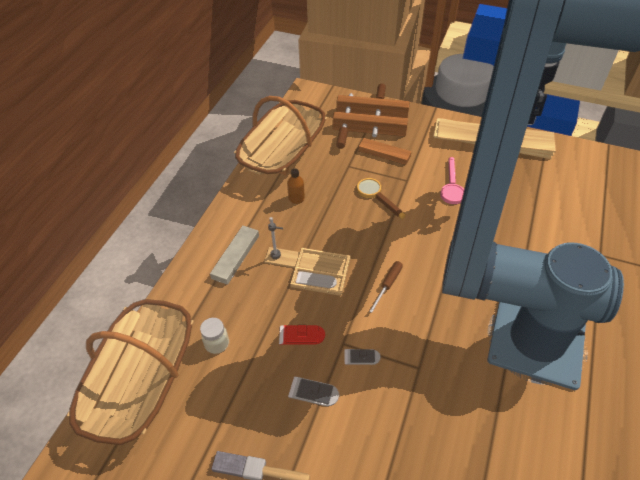

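Candidates for the wide iron in the top view are red (249,255), dark-grey large (205,282) and dark-grey small (247,307). I choose (205,282), the larger of the grey ones. For the loupe there is brass (427,253) and pink (453,333); I choose the brass one. Next come close crops.

```bash
python3 - <<'E'
import cv2,numpy as np
t=np.load("top0.npz")['im'];s=np.load("side0.npz")['im']
def c(im,x0,y0,x1,y1,k):return cv2.resize(im[y0:y1,x0:x1],None,fx=k,fy=k,interpolation=cv2.INTER_CUBIC)
cv2.imwrite("pics/c1.png",c(t,180,225,280,325,6))
cv2.imwrite("pics/c2.png",c(t,280,180,450,300,4.7))
cv2.imwrite("pics/c3.png",c(s,210,180,430,330,3.6))
E
```

```text
(no output)
```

View pics/c1.png

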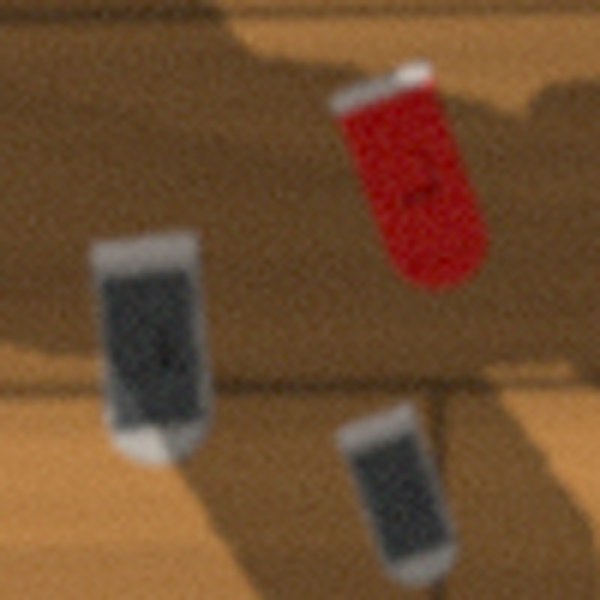

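View pics/c2.png

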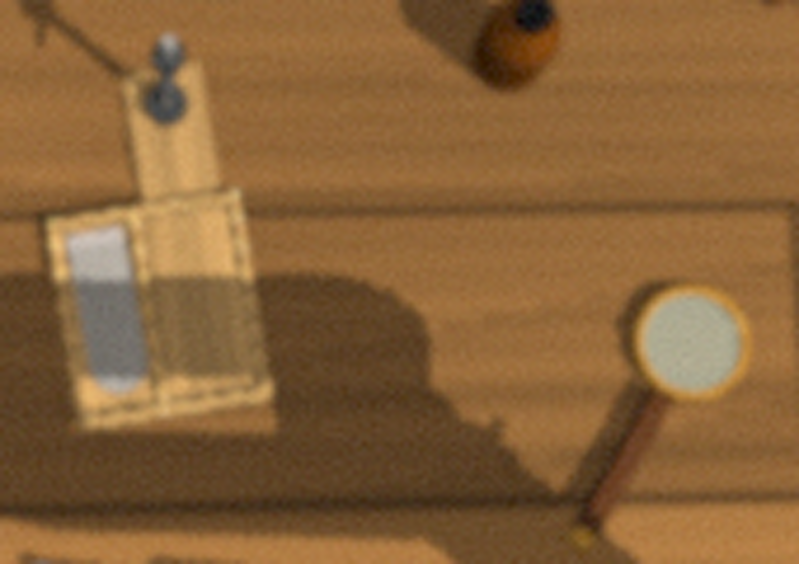

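View pics/c3.png

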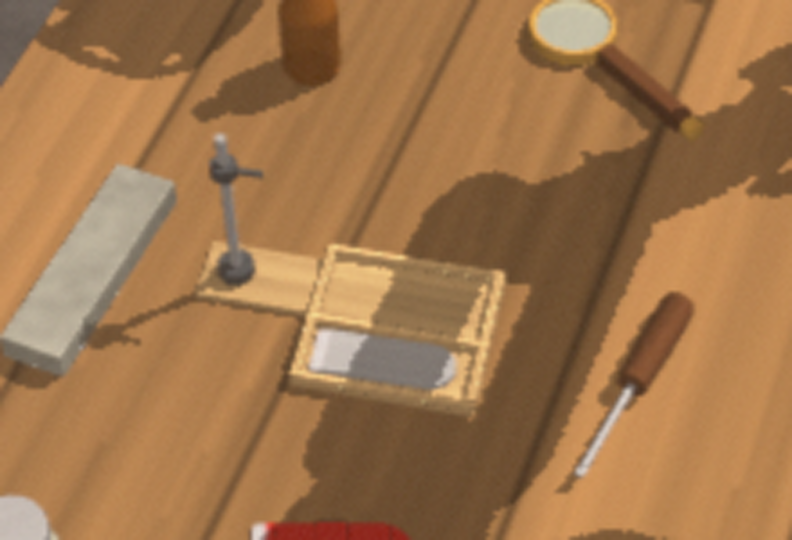

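Crop check: the large grey iron's edge points up (+x) at top px ~(205,266) and its knob is near (207,283). The wide compartment is on the right at ~(321,243), with the post at ~(315,198). The brass loupe's lens is at (427,253) and its handle end at (404,293). Now coarse positions, then close wrist-camera looks.

```bash
cat > h.py <<'E'
from plant import manip,get_obs,cams
import cv2,numpy as np
from scipy.spatial.transform import Rotation as Rn
def ext(name,o=None):
    c=cams.calibration(name)
    if name!='wrist':
        R=c['R'];return c,R.T,-R.T@c['t']
    T=np.eye(4);T[:3,:3]=Rn.from_rotvec(o['ee_rot']).as_matrix();T[:3,3]=o['tool_pos'];T=T@c['hand_eye']
    return c,T[:3,:3],T[:3,3]
def ray(name,uv,o=None):
    c,R,p=ext(name,o);return p,R@np.array([(uv[0]-c['cx'])/c['fx'],(uv[1]-c['cy'])/c['fy'],1.])
def onz(name,uv,z,o=None):
    p,d=ray(name,uv,o);return p+d*(z-p[2])/d[2]
def proj(name,X,o=None):
    c,R,p=ext(name,o);q=R.T@(np.asarray(X)-p);return np.array([c['fx']*q[0]/q[2]+c['cx'],c['fy']*q[1]/q[2]+c['cy']])
def tri(pd):  # nearest point to rays
    A=np.zeros((3,3));b=np.zeros(3)
    for p,d in pd:
        d=d/np.linalg.norm(d);M=np.eye(3)-np.outer(d,d);A+=M;b+=M@p
    X=np.linalg.solve(A,b);return X,[float(np.linalg.norm(np.cross(d/np.linalg.norm(d),X-p))) for p,d in pd]
def down(yaw): # tool z down; tool x at world yaw
    c,s=np.cos(yaw),np.sin(yaw)
    return Rn.from_matrix(np.array([[c,s,0],[s,-c,0],[0,0,-1.]])).as_rotvec()
def snap(tag):
    o=get_obs();im,d=cams.get_image('wrist');cv2.imwrite(f'pics/{tag}.png',im);np.savez(f'{tag}.npz',im=im,d=d,ee_rot=o['ee_rot'],tool_pos=o['tool_pos'],width=o['width']);return o,im,d
E
python3 - <<'E'
from h import *
for n,uv,z in [('edge',(180+145/6,225+240/6),.002),('knob',(207,283),.033),('tail',(180+157/6,225+462/6),.005),
 ('lens',(280+690/4.7,180+340/4.7),.014),('hend',(280+583/4.7,180+537/4.7),.015),
 ('traycorner TL',(280+47/4.7,180+218/4.7),.014),('TR',(280+238/4.7,180+192/4.7),.014),('BR',(280+268/4.7,180+390/4.7),.014),('BL',(280+87/4.7,180+422/4.7),.014),('post foot',(280+165/4.7,180+97/4.7),.018)]:
    print(n,onz('top',uv,z).round(4))
print(tri([ray('top',(280+170/4.7,180+42/4.7)),ray('side',(210+220/3.6,180+137/3.6))]))
E
```

```text
edge [0.5035 0.3122 0.002 ]
knob [0.4485 0.2955 0.033 ]
tail [0.3954 0.3035 0.005 ]
lens [ 0.5282 -0.3442  0.014 ]
hend [ 0.4068 -0.2706  0.015 ]
traycorner TL [0.6127 0.0583 0.014 ]
TR [ 0.6275 -0.0626  0.014 ]
BR [ 0.5014 -0.0784  0.014 ]
BL [0.4834 0.0346 0.014 ]
post foot [ 0.6889 -0.0175  0.018 ]
(array([ 0.68848813, -0.01924839,  0.15083561]), [0.0008055665241532265, 0.0008055665241531396])
```

Heights and sizes agree: the post top comes out at 0.151 against 0.156 given, and the iron is ~110 mm long. Now close wrist views of the loupe, tray and iron.

```bash
python3 - <<'E'
from h import *
Y=-np.pi/2
for tag,p in [('w_loupe',(.45,-.305,.24)),('w_tray',(.55,-.03,.27)),('w_iron',(.43,.303,.22))]:
    manip.move_to(np.array(p),down(Y));o,im,d=snap(tag);print(tag,o['t'],o['tool_pos'],o['joint_positions'].round(2))
E
```

```text
w_loupe 1.4583 [ 0.44957522 -0.30571848  0.23994108] [-0.8   0.25  1.55 -0.    1.34  0.77]
w_tray 2.6417 [ 0.54990444 -0.03123694  0.26982906] [-0.26  0.24  1.49 -0.    1.41  1.31]
w_iron 4.0333 [0.43092514 0.30220265 0.22021459] [ 0.4   0.23  1.63 -0.    1.28  1.97]
```

View pics/w_loupe.png

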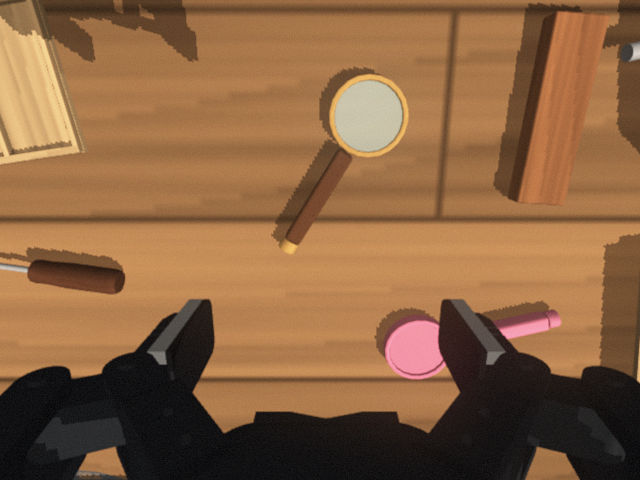

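View pics/w_tray.png

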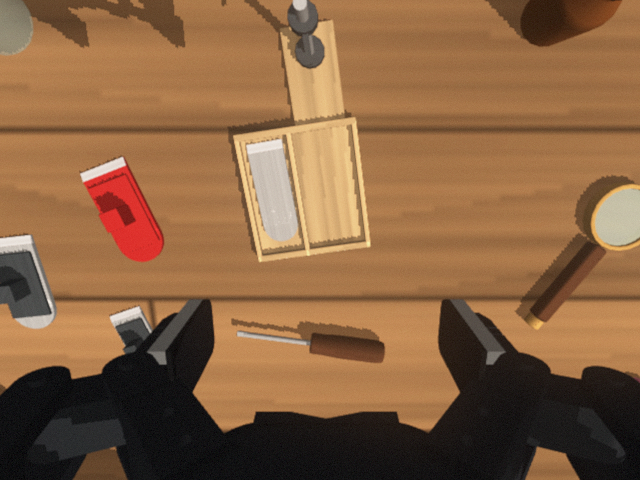

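View pics/w_iron.png

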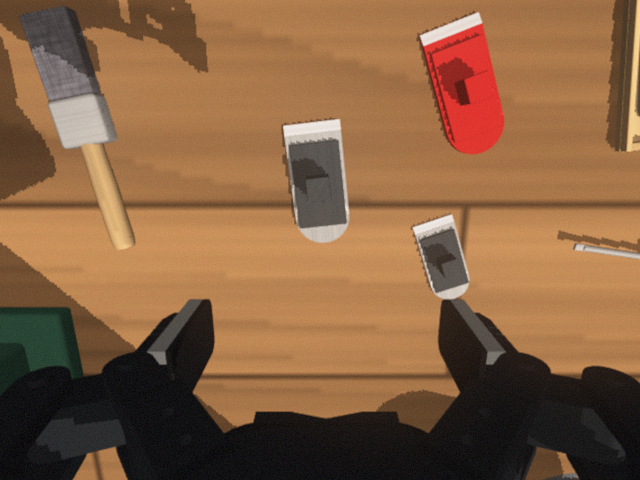

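The wrist views show the iron's outline at ~(283..348, 120..243), the tray rim at (234..370, 118..262), the loupe ring at (369,115) and the handle end at (289,247). Next, extract the outlines with masks.

```bash
python3 - <<'E'
from h import *
def L(t): return dict(np.load(t+'.npz'))
out={}
def rect(o,cnt,z):
    P=np.array([onz('wrist',c+0.,z,o)[:2] for c in cnt.reshape(-1,2)])
    r=cv2.minAreaRect((P*1000).astype(np.float32));return r,cv2.boxPoints(r)/1000,P
# iron
o=L('w_iron');im=o['im'];hsv=cv2.cvtColor(im,cv2.COLOR_BGR2HSV)
m=((hsv[...,1]<75)*255).astype(np.uint8);k=np.zeros_like(m);k[105:255,270:362]=1;m*=k
m=cv2.morphologyEx(m,cv2.MORPH_CLOSE,np.ones((9,9)));m=cv2.morphologyEx(m,cv2.MORPH_OPEN,np.ones((3,3)))
c=max(cv2.findContours(m,0,cv2.CHAIN_APPROX_NONE)[0],key=cv2.contourArea)
r,b,P=rect(o,c,.005);print('iron',r,b.round(4).tolist())
v=im.copy();cv2.drawContours(v,[c],-1,(0,255,0),1)
cv2.imwrite('pics/m_iron.png',cv2.resize(v[100:260,260:380],None,fx=4,fy=4))
# tray rim
o=L('w_tray');im=o['im']
g=cv2.resize(im[0:290,210:390],None,fx=4,fy=4,interpolation=cv2.INTER_CUBIC);cv2.imwrite('pics/m_tray.png',g[:600]);cv2.imwrite('pics/m_tray2.png',g[560:])
# loupe
o=L('w_loupe');im=o['im'];hsv=cv2.cvtColor(im,cv2.COLOR_BGR2HSV)
v=im[50:270,260:430];cv2.imwrite('pics/m_loupe.png',cv2.resize(v,None,fx=2.7,fy=2.7,interpolation=cv2.INTER_CUBIC))
m=((hsv[...,1]<70)*255).astype(np.uint8);k=np.zeros_like(m);k[60:170,320:420]=1;m*=k
c=max(cv2.findContours(m,0,cv2.CHAIN_APPROX_NONE)[0],key=cv2.contourArea)
e=cv2.fitEllipse(c);print('glass',e,onz('wrist',e[0],.012,o).round(4))
E
```

```text
iron ((452.3363952636719, 308.25396728515625), (110.19867706298828, 50.539649963378906), 6.432016372680664) [[0.39480000734329224, 0.3271999955177307], [0.4004000127315521, 0.2770000100135803], [0.5098999738693237, 0.28929999470710754], [0.5042999982833862, 0.3395000100135803]]
glass ((368.1704406738281, 115.62889099121094), (66.49057006835938, 70.65240478515625), 16.478103637695312) [ 0.5308 -0.3448  0.012 ]
```

View pics/m_iron.png

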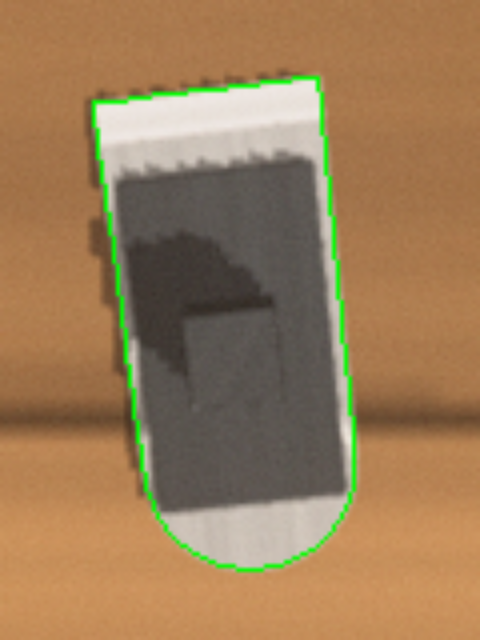

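View pics/m_tray.png

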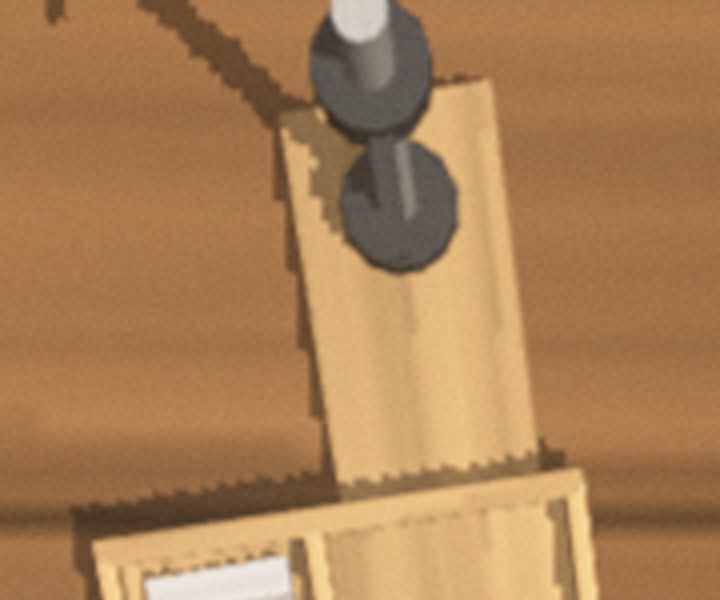

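View pics/m_tray2.png

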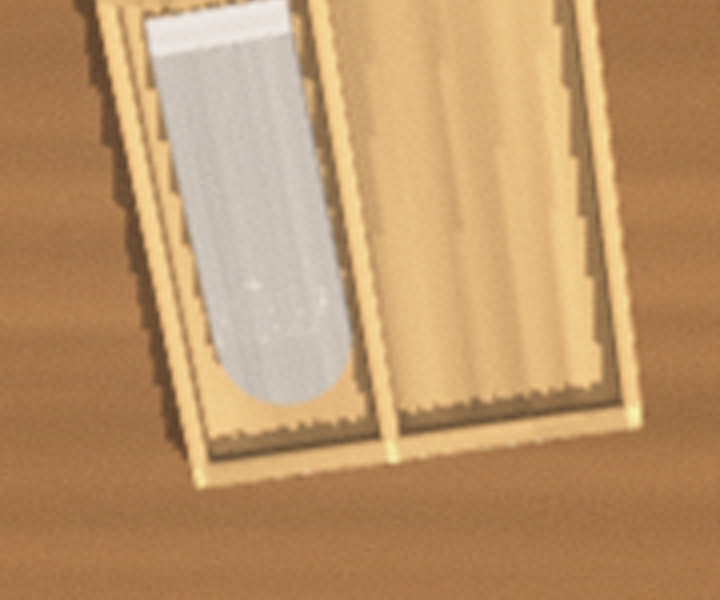

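View pics/m_loupe.png

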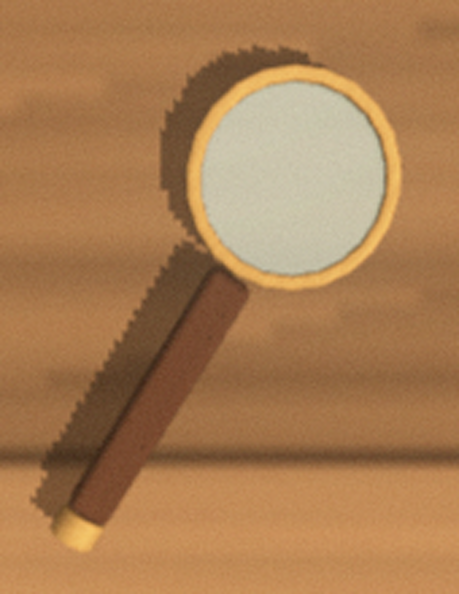

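```bash
python3 - <<'E'
from h import *
o=dict(np.load('w_tray.npz'))
px=dict(TL=(233.75,135.75),TR=(355.5,117.5),BR=(369.7,247),BL=(260,261.75))
C={k:onz('wrist',v,.014,o)[:2] for k,v in px.items()};print({k:v.round(4) for k,v in C.items()})
n=np.linalg.norm
print('len',n(C['TL']-C['BL']),n(C['TR']-C['BR']),'wid',n(C['TL']-C['TR']),n(C['BL']-C['BR']),'want .134 .122')
# rigid fit (Kabsch) of model corners
M=np.array([[67,87],[67,-35],[-67,-35],[-67,87]])/1000.;W=np.array([C[k] for k in('TL','TR','BR','BL')])
mc,wc=M.mean(0),W.mean(0);H=(M-mc).T@(W-wc);yaw=np.arctan2(H[0,1]-H[1,0],H[0,0]+H[1,1])
R=np.array([[np.cos(yaw),-np.sin(yaw)],[np.sin(yaw),np.cos(yaw)]]);T=wc-R@mc
print('tray',T,yaw,'resid mm',((R@M.T).T+T-W)*1000)
f=onz('wrist',(310,51),.018,o);print('foot',f,'expect',T+R@[.13,0])
tip=T+R@[.102,0];print('tip xy',tip)
print('tri tip',tri([ray('wrist',(312,53),o),ray('side',(282.8,228.3))]))
for z in (.08,.09,.1,.11,.12): print(z,proj('wrist',[*tip,z],o).round(1),proj('side',[*tip,z]).round(1),proj('top',[*tip,z]).round(1))
E
python3 - <<'E'
import numpy as np,cv2
s=np.load('side0.npz')['im'];cv2.imwrite('pics/c4.png',cv2.resize(s[205:270,255:305],None,fx=9,fy=9,interpolation=cv2.INTER_NEAREST))
s=np.load('w_tray.npz')['im'];cv2.imwrite('pics/c5.png',cv2.resize(s[0:75,280:345],None,fx=8,fy=8,interpolation=cv2.INTER_NEAREST))
E
```

```text
{'TL': array([0.6133, 0.0582]), 'TR': array([ 0.6303, -0.0612]), 'BR': array([ 0.4987, -0.0791]), 'BL': array([0.4822, 0.0386])}
len 0.1325590777962657 0.13284363923598783 wid 0.12053354775713673 0.11883761261636644 want .134 .122
tray [ 0.55978039 -0.03659994] 0.14114477525725996 resid mm [[ 0.59433119  0.80663103]
 [ 0.69921776 -0.65969134]
 [-0.3339356  -1.62616519]
 [-0.95961336  1.4792255 ]]
foot [ 0.68851395 -0.0178369   0.018     ] expect [ 0.68848762 -0.01831198]
tip xy [ 0.66076606 -0.02225092]
tri tip (array([ 0.66585734, -0.02376158,  0.11715849]), [0.0034756265226373612, 0.003475626522637318])
0.08 [313.   74.1] [284.  238.4] [317.1 204.9]
0.09 [312.6  72.3] [283.8 235.9] [317.2 204.1]
0.1 [312.1  70.3] [283.5 233.4] [317.2 203.2]
0.11 [311.7  68.1] [283.2 230.9] [317.2 202.4]
0.12 [311.1  65.9] [283.  228.3] [317.3 201.5]
```

View pics/c4.png

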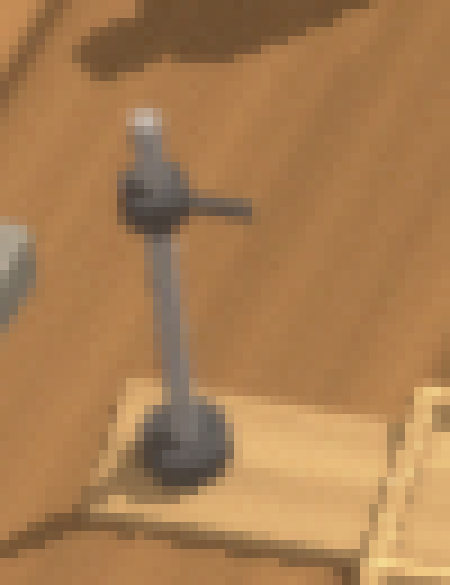

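View pics/c5.png

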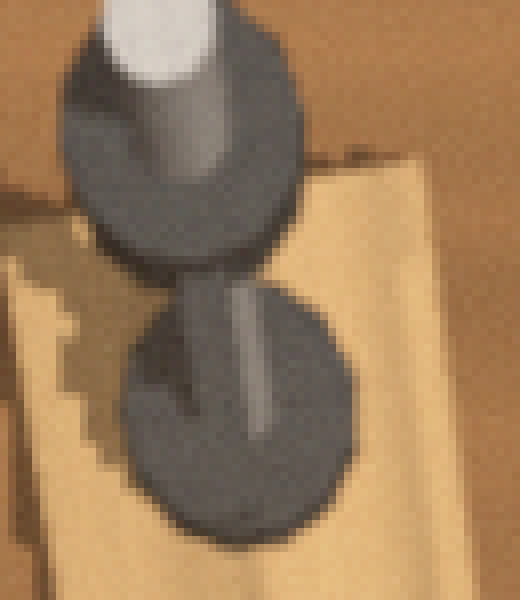

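```bash
python3 - <<'E'
from h import *
P=np.array([.68849,-.0183])
for n in('side','top'):
    for z in(.018,.09,.12,.156):print(n,z,proj(n,[*P,z]).round(1))
# collar in side: column centre ~ (154,200)/9
print('post top side px',255+145/9,205+115/9,' collar',255+154/9,205+198/9,'foot',255+182/9,205+440/9)
# loupe
o=dict(np.load('w_loupe.npz'))
f=2.7
ring=onz('wrist',(260+294/f,50+178/f),.013,o);end=onz('wrist',(260+76/f,50+533/f),.016,o)
hA=onz('wrist',(260+232/f,50+281/f),.018,o);hB=onz('wrist',(260+87/f,50+510/f),.018,o)
print('ring',ring,'end',end,np.linalg.norm((ring-end)[:2]),'want ~.149','handle',hA,hB,np.linalg.norm(hA-hB),'want .1')
d=(ring-hB)[:2];print('yaw',np.arctan2(d[1],d[0]),np.arctan2(*(hA-hB)[1::-1]))
E
```

```text
side 0.018 [275.4 251.6]
side 0.09 [273.2 234.2]
side 0.12 [272.3 226.5]
side 0.156 [271.1 217. ]
top 0.018 [315.4 200.8]
top 0.09 [315.6 194.5]
top 0.12 [315.7 191.7]
top 0.156 [315.8 188.1]
post top side px 271.1111111111111 217.77777777777777  collar 272.1111111111111 227.0 foot 275.22222222222223 253.88888888888889
ring [ 0.53051105 -0.34534111  0.013     ] end [ 0.40788758 -0.26985701  0.016     ] 0.14399431710939972 want ~.149 handle [ 0.49731512 -0.32495734  0.018     ] [ 0.41713007 -0.27423172  0.018     ] 0.0948827179656036 want .1
yaw -0.5601598101427921 -0.5640507711578954
```

Everything agrees: the foot lies within 0.5 mm of prediction, the iron is 110.2×50.5 mm, and tray yaw is 0.141. Now grasp the iron.

```bash
python3 - <<'E'
from h import *
y=.112-np.pi/2;x=np.array([.4523,.3083])
manip.move_to(np.array([*x,.12]),down(y))
print(manip.line_to(np.array([*x,.050]),rate=.15), manip.line_to(np.array([*x,.022]),rate=.06,f_stop=8))
print(get_obs()['tool_pos'],get_obs()['force'])
manip.grasp(50);o=get_obs();print(o['t'],o['width'],o['tool_pos'],o['force'])
manip.line_to(np.array([*x,.10]),rate=.1)
o,im,d=snap('held1');print(o['t'],o['width'],o['tool_pos'],o['force'])
E
```

```text
False False
[0.45214079 0.30820828 0.02161275] [ 0.52397384 -0.61153488 -0.52488833]
6.425 0.018729938885305927 [0.45260243 0.30840639 0.02235948] [ 0.05792622 -0.37616806  2.98344178]
7.3583 0.01916391814010799 [0.45176105 0.30805497 0.09935786] [ 0.48647113 -0.50600553 -1.70684141]
```

View pics/held1.png

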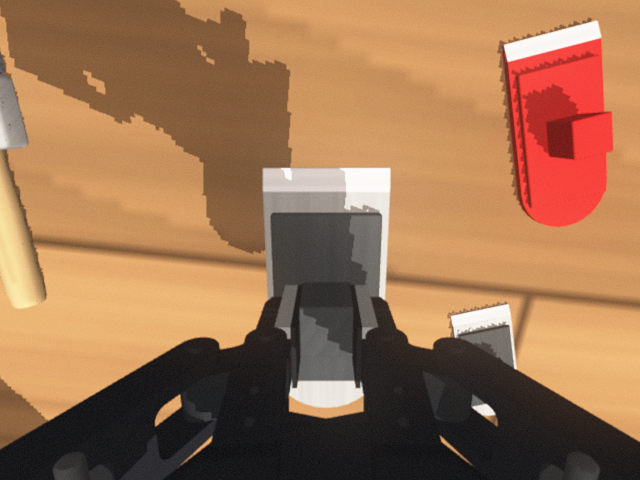

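The iron is held straight: its edge is level at row 168 and centred at column 326. Check the edge offset in the tool frame, then carry it to the tray.

```bash
python3 - <<'E'
from h import *
o=dict(np.load('held1.npz'))
z=o['tool_pos'][2]-.022+.0025
R=Rn.from_rotvec(o['ee_rot']).as_matrix()
L=[];
for p in((263,168),(390,168)):
    L.append(R.T@(onz('wrist',p,z,o)-o['tool_pos']))
L=np.array(L);print(L.round(4),'width',np.linalg.norm(L[0]-L[1]))
yaw=.1411;y=yaw-np.pi/2;T=np.array([.5598,-.0366])
q=o['tool_pos'].copy()
manip.line_to(np.array([.4523,.3083,.15]),rate=.15)
manip.move_to(np.array([*T,.15]),down(y))
manip.line_to(np.array([*T,.065]),rate=.15)
o,im,d=snap('over1');print(o['t'],o['tool_pos'],o['width'])
E
```

```text
[[-0.0239 -0.0545  0.0194]
 [ 0.0259 -0.0545  0.0194]] width 0.049737318573471245
9.9667 [ 0.56039237 -0.0361645   0.06560207] 0.019061334022677564
```

View pics/over1.png

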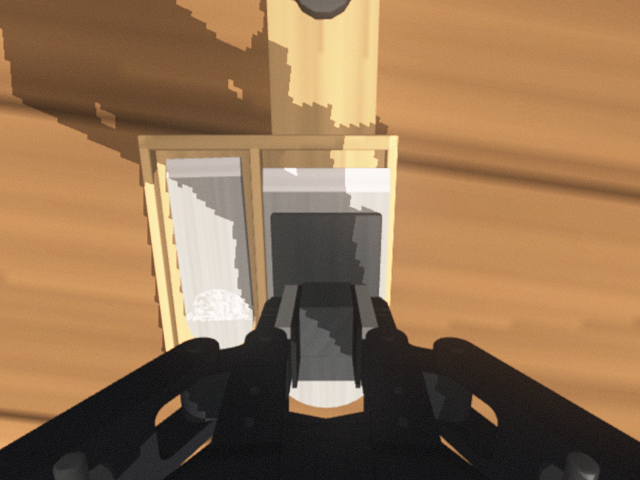

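```bash
python3 - <<'E'
from h import *
o=dict(np.load('over1.npz'))
R=Rn.from_rotvec(o['ee_rot']).as_matrix()
for n,p in dict(TL=(139,136),TR=(398,136),divR=(261,150),wallL=(387.5,150)).items():
    print(n,(R.T@(onz('wrist',p,.014,o)-o['tool_pos'])).round(4))
E
```

```text
TL [-0.0861 -0.0661  0.0516]
TR [ 0.0343 -0.0662  0.0517]
divR [-0.0297 -0.0598  0.0516]
wallL [ 0.0297 -0.0598  0.0517]
```

The compartment is centred under the TCP (side walls at ±29.7 mm, end wall at 59.8 mm). The iron sits ~1 mm off sideways, so I correct that and set it down.

```bash
python3 - <<'E'
from h import *
yaw=.1411;u=np.array([-np.sin(yaw),np.cos(yaw)])
T=np.array([.5598,-.0366])+.001*u
manip.line_to(np.array([*T,.036]),rate=.08)
manip.sleep(.2);print(get_obs()['force'],get_obs()['tool_pos'])
print(manip.line_to(np.array([*T,.0265]),rate=.02,f_stop=6))
o=get_obs();print(o['t'],o['tool_pos'],o['force'])
manip.open_gripper();print(get_obs()['width'])
manip.line_to(np.array([*T,.20]),rate=.15)
o,im,d=snap('placed');print(o['t'],o['tool_pos'])
E
```

```text
[-0.31887404  0.35312639 -1.64888917] [ 0.5601059  -0.0357389   0.03652831]
True
11.1583 [ 0.55973065 -0.03563742  0.02834447] [ 0.32389773 -0.86629763  4.43693487]
0.08562226866217143
13.1167 [ 0.55903862 -0.0354665   0.19897348]
```

View pics/placed.png

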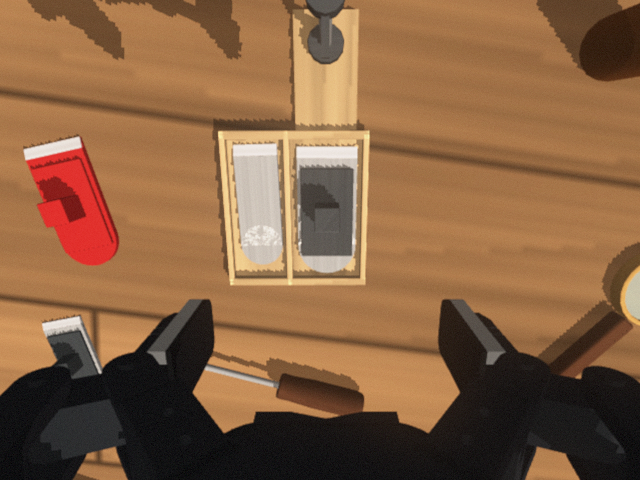

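The iron lies centred in the wide compartment, edge (row ~150) towards the post. Next, the pointer height from a view above it, using depth as a cross-check on the side camera.

```bash
python3 - <<'E'
from h import *
yaw=.1411;e=np.array([np.cos(yaw),np.sin(yaw)])
T=np.array([.5598,-.0366])+.06*e
manip.move_to(np.array([*T,.25]),down(yaw-np.pi/2))
o,im,d=snap('ptr');print(o['t'],o['tool_pos'])
s,sd=cams.get_image('side');cv2.imwrite('pics/side1.png',cv2.resize(s[180:320,240:440],None,fx=4,fy=4,interpolation=cv2.INTER_CUBIC));np.savez('side1.npz',im=s,d=sd)
E
```

```text
13.575 [ 0.61960206 -0.028047    0.24941394]
```

View pics/ptr.png

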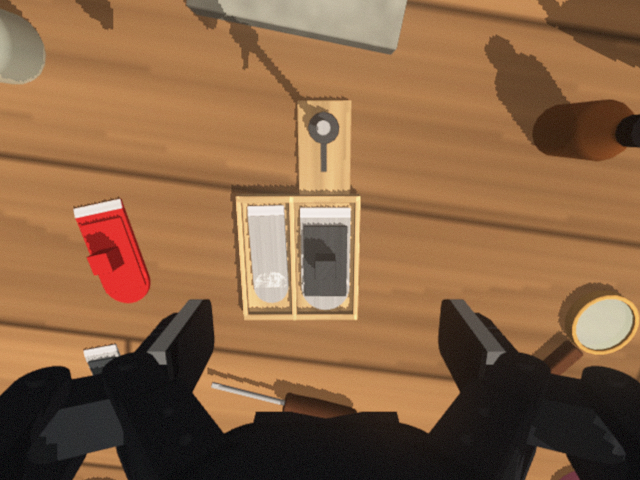

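View pics/side1.png

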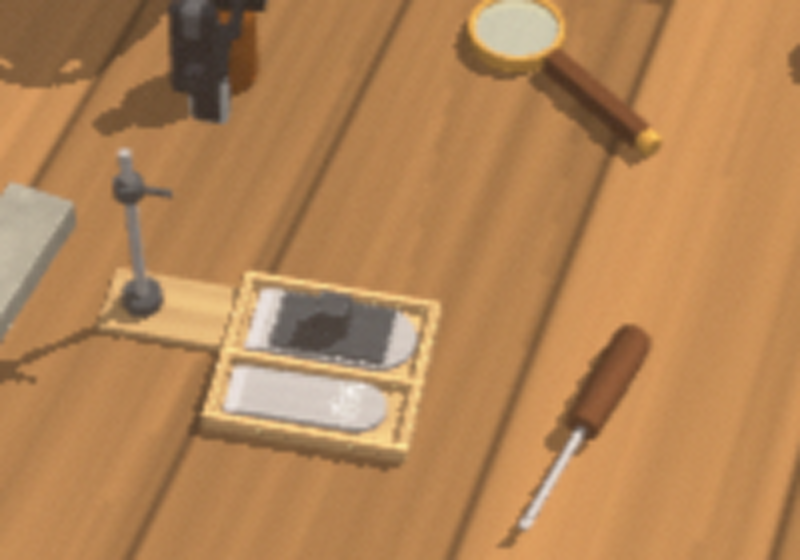

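```bash
python3 - <<'E'
from h import *
o=dict(np.load('ptr.npz'));d=o['d'];c,R,p=ext('wrist',o)
def dep(u,v):
    z=d[v,u];q=np.array([(u-c['cx'])/c['fx']*z,(v-c['cy'])/c['fy']*z,z]);return R@q+p
for u,v in[(324,150),(324,156),(324,162),(324,167),(324,170),(323,127),(330,185),(420,230),(262,180),(325,260)]:print((u,v),dep(u,v).round(4))
print('tri',tri([ray('wrist',(324,171),o),ray('side',(240+171/4,180+194/4))]))
tip=np.array([.5598,-.0366])+.102*np.array([np.cos(.1411),np.sin(.1411)])
for z in(.105,.11,.115,.12):print(z,proj('wrist',[*tip,z],o).round(1),proj('side',[*tip,z]).round(1))
print('side obs',240+171/4,180+194/4,'posttop',240+124/4,180+152/4)
im=o['im'];cv2.imwrite('pics/ptr_c.png',cv2.resize(im[100:330,230:370],None,fx=2.6*1.6,fy=2.6,interpolation=cv2.INTER_CUBIC) if 0 else cv2.resize(im[190:325,230:370],None,fx=4.4,fy=4.4,interpolation=cv2.INTER_CUBIC))
E
```

```text
(324, 150) [ 0.675  -0.0197  0.124 ]
(324, 156) [ 0.6713 -0.0202  0.1258]
(324, 162) [ 0.6674 -0.0208  0.1255]
(324, 167) [ 0.6642 -0.0212  0.1256]
(324, 170) [ 0.6622 -0.0215  0.1245]
(323, 127) [ 0.6891 -0.0172  0.1563]
(330, 185) [ 0.6365 -0.0306  0.0051]
(420, 230) [ 0.6027 -0.1299 -0.0008]
(262, 180) [6.311e-01 3.710e-02 1.000e-04]
(325, 260) [ 0.5694 -0.0353  0.0373]
tri (array([ 0.66108197, -0.02160574,  0.11974147]), [7.559111221837334e-05, 7.559111221838862e-05])
0.105 [324.9 169.3] [283.4 232.1]
0.11 [324.9 170. ] [283.2 230.8]
0.115 [324.9 170.7] [283.1 229.6]
0.12 [324.8 171.5] [283.  228.3]
side obs 282.75 228.5 posttop 271.0 218.0
```

View pics/ptr_c.png

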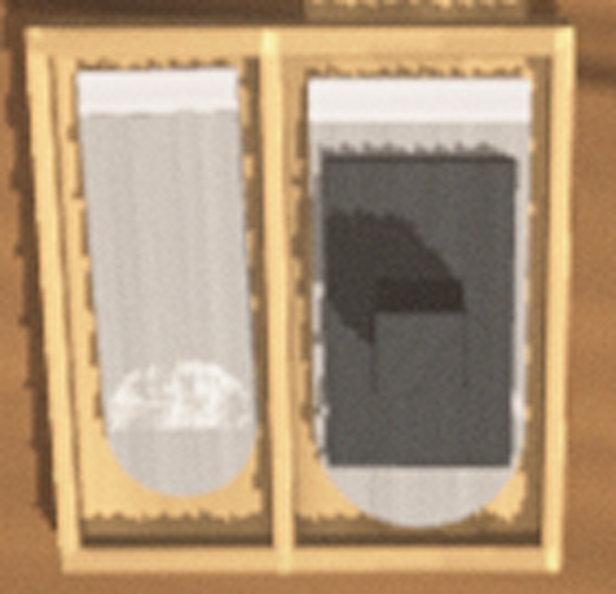

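Two measures of the pointer agree. Wrist depth gives a finger top of ~0.125, so its centre is ~0.1237. The side triangulation gives 0.1197, but its post top reads 1 px (~3.8 mm) low, so corrected it is ~0.1235. Now the edge middle, then grasp the loupe.

```bash
python3 - <<'E'
from h import *
o=dict(np.load('ptr.npz'))
a=onz('wrist',(230+309/4.4,190+77/4.4),.0085,o);b=onz('wrist',(230+531/4.4,190+77/4.4),.0085,o);t=onz('wrist',(230+420/4.4,190+526/4.4),.011,o)
m=(a+b)/2;print('edge',a,b,m,np.linalg.norm(a-b),'len',np.linalg.norm((m-t)[:2]))
yaw=.1411;R=np.array([[np.cos(yaw),-np.sin(yaw)],[np.sin(yaw),np.cos(yaw)]])
print('edge in tray',R.T@(m[:2]-[.5598,-.0366]),'centre',R.T@((m+t)[:2]/2-[.5598,-.0366]))
ly=-.561;L=np.array([.5306,-.3451]);g=L-.075*np.array([np.cos(ly),np.sin(ly)]);print('loupe grip',g)
manip.move_to(np.array([*g,.12]),down(ly-np.pi/2))
o,im,d=snap('loupe_pre');print(o['t'],o['tool_pos'],o['joint_positions'].round(2))
E
```

```text
edge [ 0.6105729  -0.00443947  0.0085    ] [ 0.61768146 -0.05413223  0.0085    ] [ 0.61412718 -0.02928585  0.0085    ] 0.05019863041771087 len 0.11030746077228532
edge in tray [ 0.05481588 -0.00039869] centre [-0.00033783 -0.00044286]
loupe grip [ 0.46709574 -0.30519751]
14.9667 [ 0.46788289 -0.30474923  0.12054372] [-0.78  0.38  1.68  0.    1.08  1.35]
```

View pics/loupe_pre.png

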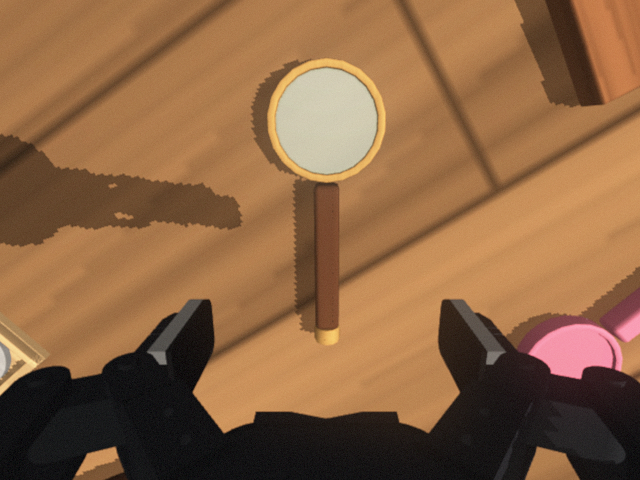

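The loupe is aligned with the jaws (handle vertical at column 327, lens at (326,119)). The iron measures within 0.5 mm of the slot centre. Grasp and lift.

```bash
python3 - <<'E'
from h import *
o=dict(np.load('loupe_pre.npz'));R=Rn.from_rotvec(o['ee_rot']).as_matrix()
print('lens tool',(R.T@(onz('wrist',(326.5,119.5),.013,o)-o['tool_pos'])).round(4))
g=np.array([.4671,-.3052])
manip.line_to(np.array([*g,.045]),rate=.15)
print(manip.line_to(np.array([*g,.0135]),rate=.05,f_stop=8));print(get_obs()['tool_pos'],get_obs()['force'])
manip.grasp(60);o=get_obs();print(o['t'],o['width'],o['tool_pos'],o['force'])
manip.line_to(np.array([*g,.10]),rate=.08);manip.sleep(.3)
o,im,d=snap('loupe_held');print(o['t'],o['width'],o['tool_pos'],o['force'],o['torque'])
E
```

```text
lens tool [ 0.0013 -0.0755  0.1076]
False
[ 0.46714899 -0.30525828  0.01342417] [0.37937394 0.07188795 0.18909068]
17.0917 0.0143548415219903 [ 0.4672915  -0.30538706  0.01385286] [-1.15973784  0.88957592  4.26156137]
18.625 0.014490881539406331 [ 0.46698442 -0.30507636  0.09966006] [-0.82806445 -0.38117025 -1.14136985] [ 0.02513402  0.05341275 -0.0225894 ]
```

View pics/loupe_held.png

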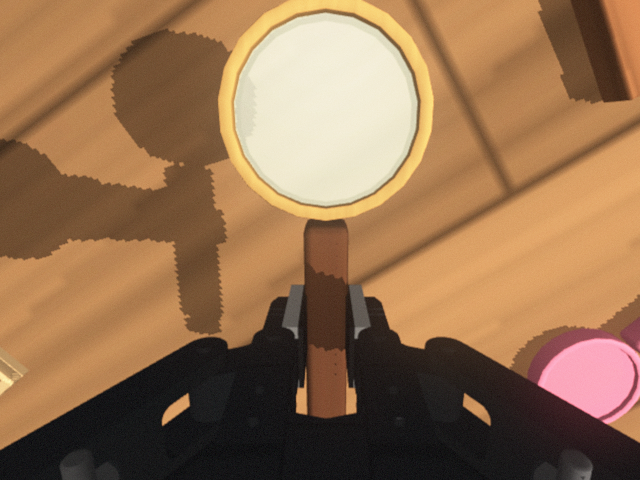

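```bash
cat > lens.py <<'E'
from h import *
def lens(tag):
    o=dict(np.load(tag+'.npz'));d=o['d'];c,R,p=ext('wrist',o);im=o['im']
    hsv=cv2.cvtColor(im,cv2.COLOR_BGR2HSV)
    m=((hsv[...,1]>100)&(hsv[...,2]>150)&(hsv[...,0]>14)&(hsv[...,0]<26))
    v,u=np.mgrid[0:480,0:640];z=d
    P=np.stack([(u-c['cx'])/c['fx']*z,(v-c['cy'])/c['fy']*z,z],-1)@R.T+p
    h=o['tool_pos'][2]
    m&=(abs(P[...,2]-h)<.03)&(z>0)&(v<225)
    m=cv2.erode(m.astype(np.uint8),np.ones((5,5)))>0
    Q=P[m];zm=np.median(Q[:,2]);Q=Q[abs(Q[:,2]-zm)<.02]
    q0=Q.mean(0);w=np.linalg.svd(Q-q0,full_matrices=False)[2][2];w*=np.sign(w[2])
    # circle fit xy
    A=np.c_[2*Q[:,:2],np.ones(len(Q))];s=np.linalg.lstsq(A,(Q[:,:2]**2).sum(1),rcond=None)[0]
    print(tag,len(Q),'ring top z',zm.round(4),'rel tcp',(zm-h).round(4),'normal',w.round(3),'tilt',np.arccos(w[2]).round(3),'circ',s[:2].round(4),'r',np.sqrt(s[2]+s[0]**2+s[1]**2).round(4))
    L=np.array([s[0],s[1],zm]);Rt=Rn.from_rotvec(o['ee_rot']).as_matrix();print('in tool',(Rt.T@(L-o['tool_pos'])).round(4));return L
E
python3 - <<'E'
from lens import *
lens('loupe_held')
o=dict(np.load('loupe_held.npz'));d=o['d'];c,R,p=ext('wrist',o)
for u,v in[(326,6),(326,212),(228,108),(425,108),(326,240),(326,410),(280,60),(380,150)]:
    z=d[v,u];print((u,v),(R@np.array([(u-c['cx'])/c['fx']*z,(v-c['cy'])/c['fy']*z,z])+p).round(4))
E
```

```text
loupe_held 5748 ring top z 0.0993 rel tcp -0.0004 normal [0.002 0.001 1.   ] tilt 0.002 circ [ 0.5293 -0.3453] r 0.0329
in tool [ 0.0009 -0.0742  0.0003]
(326, 6) [ 0.5562 -0.3622  0.0996]
(326, 212) [ 0.5016 -0.328   0.0991]
(228, 108) [ 0.5483 -0.3192  0.0992]
(425, 108) [ 0.5139 -0.374   0.0994]
(326, 240) [ 0.4938 -0.3231  0.1028]
(326, 410) [ 0.4341 -0.2856  0.1036]
(280, 60) [ 0.5517 -0.3418  0.0966]
(380, 150) [ 0.5097 -0.3551  0.0958]
```

The loupe is level (tilt 0.002 rad). In the tool frame the lens is at (0.001, −0.0745), and 5.4 mm below the TCP, consistent with the handle top, the ring top and the grasp. Move it over the edge, via z = 0.21, and descend.

```bash
python3 - <<'E'
from lens import *
yaw=.1411;e=np.array([np.cos(yaw),np.sin(yaw)]);x=np.array([np.sin(yaw),-np.cos(yaw)])
T=np.array([.6141,-.0293])-.0745*e-.0009*x
manip.line_to(np.array([.4671,-.3052,.21]),rate=.12)
manip.move_to(np.array([*T,.21]),down(yaw-np.pi/2))
manip.line_to(np.array([*T,.129]),rate=.06);manip.sleep(.5)
o,im,d=snap('final');print(o['t'],o['width'],o['tool_pos'],o['force'])
L=lens('final');print('lens-edge',(L[:2]-[.6141,-.0293]).round(4),'lens z est',L[2]-.005)
s,sd=cams.get_image('side');cv2.imwrite('pics/side2.png',cv2.resize(s[170:320,230:440],None,fx=3.8,fy=3.8,interpolation=cv2.INTER_CUBIC));np.savez('side2.npz',im=s,d=sd)
E
```

```text
22.8083 0.014478456366423236 [ 0.54020323 -0.03888069  0.12902299] [-0.3025378  -0.08545636 -1.71795676]
final 5024 ring top z 0.1287 rel tcp -0.0003 normal [0.003 0.002 1.   ] tilt 0.003 circ [ 0.613  -0.0291] r 0.033
in tool [ 0.0006 -0.0735  0.0003]
lens-edge [-0.0011  0.0002] lens z est 0.12372892499508567
```

View pics/final.png

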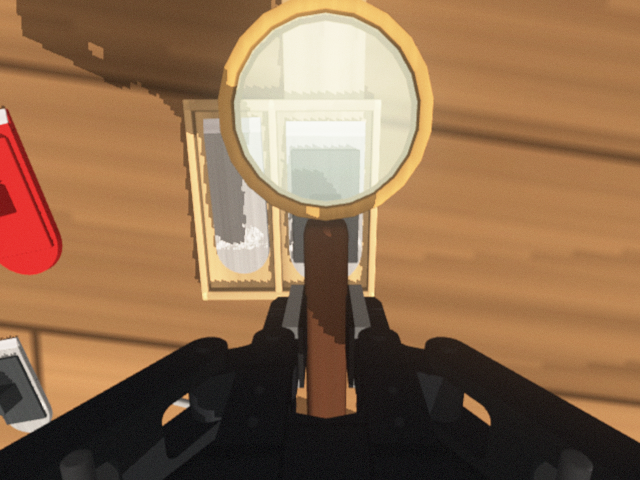

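View pics/side2.png

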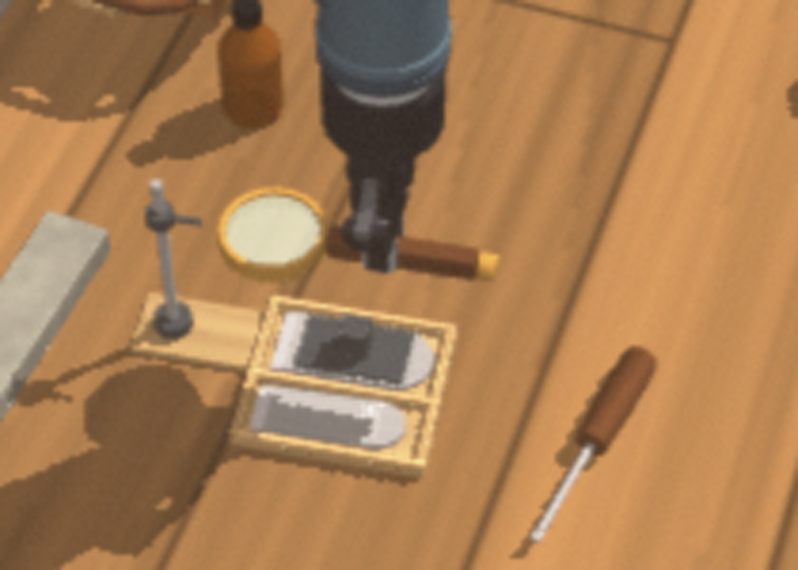

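The loupe hangs level and clear of the pointer (tip at (199,222) in the side crop), and the tray contents are in place. One last check in the side view, then I hand in.

```bash
python3 - <<'E'
from h import *
print(proj('side',[.6135,-.0293,.1237]),'obs ring top centre',230+272/3.8,170+230/3.8)
o=get_obs();print(o['t'],abs(o['dq']).max(),o['width'])
manip.job_done()
E
```

```text
[301.38401282 230.19936992] obs ring top centre 301.57894736842104 230.5263157894737
22.9083 0.0013327326444908009 0.014781131364484432
the job is handed in; nothing more can be done
```

I set the larger grey wide iron down in the empty wide compartment, edge towards the post, and let go of it. I then picked up the brass loupe by its handle and handed in at about 22.9 s while holding it over the edge. No verdict was reported, so the figures below are my own measurements.

| Check | Measured | Limit |
|---|---|---|
| Iron centre from slot centre | about 0.5 mm in x and y | 8 mm |
| Lens sideways from edge middle | about 1 mm | 12 mm |
| Lens height against pointer | 0.1237 m against about 0.1235 m | 8 mm |
| Loupe tilt | 0.003 rad | 0.10 rad |

- **At hand-in:** The arm was at rest. The last side view showed the loupe touching nothing but the fingers, and the pointer did not appear to have moved.
- **Disagreement on pointer height:** The raw side-camera triangulation gave 0.1197 m, while the wrist depth gave about 0.1237 m. The side view also read the known post top about 1 px low, which accounts for the difference. I used 0.1235 m, and either value keeps the lens within 8 mm.

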